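Hand in the filed block at the third gap

ROBOT

A 7-joint arm with a two-finger parallel gripper is mounted at the origin on the work surface. World frame = base frame: x ahead of the robot, y to its left, z up, the work surface at z = 0. Lengths are in m, angles in degrees, forces in N, time in s.
With the tool pointing down it reaches from about 0.425 to 0.875 m from the base axis. Payload 4.7 kg.
Tool frame: the origin (TCP) lies at the very end of the fingers, on their centre line; the grasp point (between the pads) lies 19 mm behind it; z points along the fingers, y is the direction in which the jaws open and shut (so a half turn about z gives the same grasp; the last joint's range is limited). The gripper opens to 87 mm and grips with 3 to 60 N. Pads are 19 mm wide; open, the fingers measure 117 mm over their backs; the gripper's body (75 mm by 190 mm) begins 51 mm behind the grasp point.
Start: joints at [-66.285, 18.392, -4.016, 83.108, 1.295, 78.541, -3.26], TCP at [0.253, 0.599, 0.223] pointing down, gripper open.
Joint ranges: [-163.93, 163.93], [-17.29, 119.83], [-79.2, 71.16], [3.27, 140.29], [-89.18, 269.18], [5.43, 117.66], [-154.24, 154.24]. Speed limits (degrees/s): [147.25, 147.25, 180, 180, 180, 180, 180].

INTERFACE

Orientations are given as [roll, pitch, yaw] about the fixed x, y, z axes, in that order (R = Rz(yaw) Ry(pitch) Rx(roll)).
In Python, from cell import env gives the robot as it stands.
- The arm moves only by the tool servo_tool, never from a script. Its argument "increments" is a list that holds one entry, the list of rows, each a list of 7 numbers: the shift along the tool's x, y, z in m, then the turn, a rotation vector about the tool's x, y, z in degrees, then the opening, from -1 (shut) to 1 (fully open). In form: [[[dx, dy, dz, rx, ry, rz, fingers], ...]]. A call has 1 to 20 rows; each row is the pose to reach, as a shift and turn from the pose commanded when the call began, along the tool's axes at that moment; what a row does not reach only later rows make up. A row lasts 1/10 s, in which the tool goes at most 50 mm and 8.59 degrees, less where a joint would pass 70% of its speed; a pose out of reach is approached as far as the arm can. A call with a gripper value outside its range is refused whole. The fingers move at their own pace and stop on an object; "squeeze" is the grip in N (left out, the last holds). Time passes only in rows, so rows that repeat a pose let the fingers close. It gives the time, the measured TCP pose, the force and the opening at its end, in the units of the state.
- env.get_obs(): the state, without advancing time (a new reading comes with each control period).
- env.read_camera(name): name is "side" or "top" or "wrist"; returns a dict with "frame" (400x640x3 uint8, blue, green, red), "intrinsics" (3x3 intrinsics, pixels), "D" ([k1, k2, p1, p2, k3] as OpenCV has them; the pictures are not rectified), "rvec" (rotation vector, rad) and "tvec" (3), from world to camera coordinates, as OpenCV has them. Camera axes: x right, y down, z forward; pixel columns grow to the right and rows downward; lengths in m; the calibration is good to about 2 mm. A picture is of the moment at which its call begins. There is no depth.
- env.sign_off(): hands the job in, once; it reports no verdict.
The state is a dict: "time_s": time; "qpos": joint angles; "joint_velocities": joint speeds; "effort": joint torques, N m; "tool_pos": TCP position; "tool_rot": TCP orientation; "force": force on the tool from outside, world axes, zero at the start; "wrist_torque": the same for the moment, N m; "grip_width": finger opening in m.
Only numpy, scipy, OpenCV 4.12 (cv2) and the standard library are available. Lean on these libraries where they do the work, as an engineer would, in place of code of your own. Each camera call takes 0.05 s, during which the arm holds its last target.

TASK

Starting at the red end of the rack, run a fingertip along the top of the back rail, counting off the first, second and third gaps, and stop at the third. Then push the U-shaped steel block across the apron with your fingertip and into that third gap until it sits squarely home against the rail, and come away. Only slide the block, never pick it up, and leave the other pieces and tools where they are.

Things in the scene. Friction and masses are not known exactly. Their poses are not given: they have to be found in the camera images.
- rack: Hand-in rack fixed to the bench, a row of six gaps open towards the robot and on top. Origin: at bench level, middle of the line of the dividers' front edges. Its x points into the gaps (away from the robot), y along the row (to the robot's left), z up. Green base plate 4 mm thick, x = -110 to +80 mm, y = +-194.5 mm.
- gap_floor (a point): Middle of the row of gaps, on their floor (4 mm above the bench), 27.5 mm behind the rack's origin, same axes. Six equal gaps 54 mm clear, centres at y = +-29.5, +-88.5, +-147.5 mm, each 55 mm deep (rack x = 0 to 55 mm), parted by five steel dividers 5 mm thick, tops 45 mm above the bench, closed behind by the rail. The two middle gaps are empty.
- apron (a point): Middle of the apron, the flat open part of the green base plate in front of the dividers (4 mm above the bench, 110 mm deep), 55 mm in front of the rack's origin, same axes. It is level with the floor of the gaps, with no step or lip between.
- rail: Bare aluminium back rail, fixed; origin and axes as the rack's. It runs behind all the gaps (y = +-174.5 mm). Its upright front face at x = 55 mm is the back stop of the gaps; its smooth flat top is 25 mm wide (x = 55 to 80 mm), 48 mm above the bench, level with the end blocks and 3 mm above the dividers.
- red_end: Red steel end block of the rack, 80 x 20 x 44 mm, fixed. Gaps are counted from it. It stands at the left (rack y = +184.5 mm) or the right end (-184.5 mm), varying; a like green block is at the other. Origin: bench level, under the middle of its front edge, axes as the rack's. Centres of the first, second and third gap lie 37, 96 and 155 mm along the row from it.
- red_rail (a point): Point on top of the red end block, 48 mm above the bench, on the centre line of the rail's top (67.5 mm behind the red block's origin).
- red_home (a point): Point in the red end block at the height of the gaps' floor, 25 mm behind its origin: as far back as the centre of a workpiece that is fully home.
- workpiece: The piece to hand in: bright steel block, 60 mm long (x), 36 wide (y), 25 tall, with a lengthwise groove 14 wide and 11 deep in its top (U-shaped end view); about 0.35 kg, slides at a few newtons. Lies on the apron, long way roughly towards the gaps. Origin: centre of its underside. Fully home it rests against the rail and stands 5 mm out of the gap's front.
- step_block: Piece already handed in: brass stepped block, 50 x 40 x 24 mm, in one of the four outer gaps. Leave alone. Origin: centre of its underside.
- bush: Piece already handed in: copper-coloured round bush standing upright, 40 mm diameter, 22 mm tall, in one of the four outer gaps. Leave alone. Origin: centre of its underside.
- drilled_block: Piece already handed in: dark steel block, 48 x 38 x 20 mm, in one of the four outer gaps. Leave alone. Origin: centre of its underside.
- spigot_plate: Piece already handed in: aluminium plate 50 x 40 x 10 mm with a round spigot 26 mm wide on top, 24 mm tall in all, in one of the four outer gaps. Leave alone. Origin: centre of its underside.
- flat_file: Bystander: flat file with a black handle, about 325 mm long, lying on the bench left of the rack. Leave alone.
- try_square: Bystander: engineer's try square, about 140 mm long, lying flat right of the rack. Leave alone.
- marking_tin: Bystander: blue tin, 62 mm diameter, 85 mm tall, standing left of the rack. Leave alone.
- file_brush: Bystander: bench brush lying to the right, nearer the robot. Leave alone.
- hammer: Bystander: hammer lying to the left, about 300 mm long. Leave alone.
Mind the look-alikes: they are no part of the job. Leave any blue or purple look-alike of the workpiece alone.

How it is judged (in metres and radians):
On the way, in this order (a step that is already met when the one before it is completed fails the run):
1. fingertip touches the rail top behind the first gap from the red end (contact force between the fingers and rail above 0.2 N and horizontal distance between the grasp point and red_rail between 0.006 and 0.0665 m), for 0.1 s.
2. fingertip touches the rail behind the second gap (contact force between the fingers and rail above 0.2 N and horizontal distance between the grasp point and red_rail between 0.0665 and 0.1255 m), for 0.1 s.
3. fingertip touches the rail behind the third gap (contact force between the fingers and rail above 0.2 N and horizontal distance between the grasp point and red_rail between 0.1255 and 0.1845 m), for 0.1 s.
4. the block is pushed home in the third gap (x of workpiece in the frame of rack above 0.02 m and horizontal distance between workpiece and red_home between 0.142 and 0.168 m and angle between the x axis of workpiece and the x axis of rack, either way round below 0.17 rad and angle between workpiece's own z axis and vertical below 0.1 rad and height (world z) of workpiece below 0.009 m), for 0.2 s.
At the end, for the whole second after the job is handed in: The block lies flat on the rack's floor in the third gap from the red end, within 5 mm of full contact with the back rail, square to the gap within about 10 degrees, at rest (all of step 4 and linear speed of workpiece below 0.01 m/s); the robot touches nothing.
It fails at once if the fingertip ran on past the third gap, or started from the wrong end (rail touched more than 200 mm from the red end) (contact force between the fingers and rail above 0.2 N and horizontal distance between the grasp point and red_rail above 0.2 m).
It fails at once if the block was picked up (raised 12 mm) (height (world z) of workpiece above 0.016 m).
It fails at once if the block was tipped (angle between workpiece's own z axis and vertical above 0.35 rad).
It fails at once if a piece already handed in was moved over 10 mm (distance of any of step_block, bush, drilled_block, spigot_plate from where it was at the start of the episode above 0.01 m).
It fails at once if a tool on the bench was moved over 20 mm (distance of any of flat_file, try_square, marking_tin, file_brush, hammer from where it was at the start of the episode above 0.02 m).
It also fails if it takes over 70 s, if anything falls off the work surface, if the arm or the gripper's body presses on something with over 40 N, if the wrist force passes 120 N, or if a joint passes its speed limit or range.

## Working session

There is one attempt and no reset: what is moved stays moved. The work goes in short steps, Python scripts to look and compute and a tool call to move; the robot and the scene stay as the last step left them, time stands still between calls to the robot, and variables do not carry over. Pictures are saved under pics/ and viewed, and the job is handed in when it is done.

Besides the shell and the picture viewer there is one more tool, called after ">>>" as name(argument=value, ...) on one line, values as JSON. servo_tool: Moves the arm, as the interface text tells. Its arguments: {"type":"object","properties":{"increments":{"type":"array","items":{"type":"array","items":{"type":"array","items":{"type":"number"}}}},"squeeze":{"type":"number"}},"required":["increments"]}

```bash
mkdir -p pics; ls
python3 - <<'E'
from cell import env
import cv2
o=env.get_obs();print(o)
for n in("side","top"):
    c=env.read_camera(n);cv2.imwrite(f"pics/{n}0.png",c["frame"]);print(n,c["intrinsics"],c["D"],c["rvec"],c["tvec"])
E
```

```text
pics
{'time_s': 0.0, 'qpos': array([-66.28529466,  18.43899672,  -4.0164589 ,  83.17548225,
         1.29408377,  78.5408256 ,  -3.25933386]), 'joint_velocities': array([-0.0047988 , -0.02855776,  0.04475454, -0.04540526, -0.06794292,
        0.02080334, -0.01616288]), 'effort': array([-2.47296430e-04, -4.91281414e+01, -4.04065428e-01, -3.12522125e+01,
       -6.39371434e-02,  4.40120883e-02,  1.86450811e-04]), 'tool_pos': array([0.25281659, 0.59821057, 0.22145727]), 'tool_rot': array([-1.79889893e+02,  4.60597627e-03,  1.57096425e+02]), 'force': array([0.83527344, 0.0714103 , 0.39365424]), 'wrist_torque': array([-0.06722053, -0.04766249, -0.02370594]), 'grip_width': 0.08667690019766505}
side [[519.80282846   0.         314.66073765]
 [  0.         519.80282846 199.39051124]
 [  0.           0.           1.        ]] [-0.02958366  0.          0.          0.          0.        ] [ 1.97608367 -0.80646086  0.45048569] [-0.36033635  0.266932    1.25596734]
top [[389.49138613   0.         318.01913747]
 [  0.         389.49138613 201.22539691]
 [  0.           0.           1.        ]] [-0.09579991  0.          0.          0.          0.        ] [ 2.16722323 -2.17668019  0.09739284] [0.0903974  0.56825509 1.46797748]
```

View pics/side0.png

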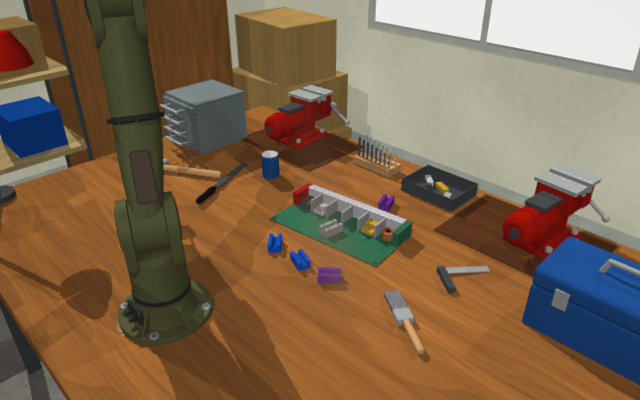

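View pics/top0.png

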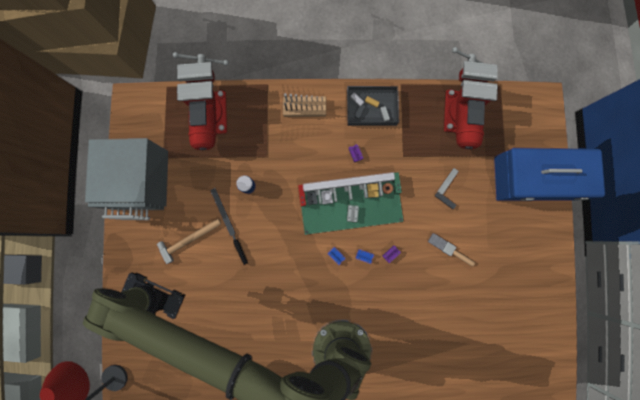

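The red end block is at the left end of the rack, about (303,195) in top and (301,195) in side. The steel U-block is on the apron at top (352,213). The blue and purple look-alikes are off the rack. I'll enlarge both views.

Run:
```python
import cv2
t=cv2.imread("pics/top0.png")[160:245,285:415];cv2.imwrite("pics/topc.png",cv2.resize(t,None,fx=6,fy=6,interpolation=cv2.INTER_CUBIC))
t=cv2.imread("pics/side0.png")[175:270,265:420];cv2.imwrite("pics/sidec.png",cv2.resize(t,None,fx=5,fy=5,interpolation=cv2.INTER_CUBIC))
```

```text
(no output)
```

View pics/topc.png

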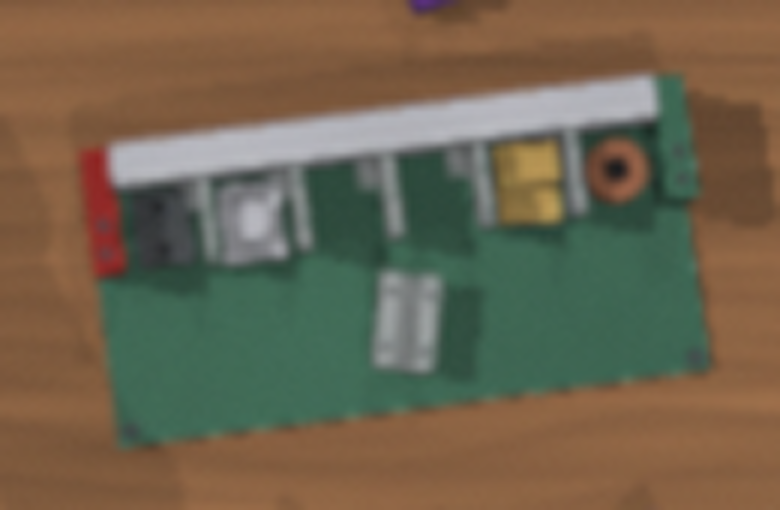

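View pics/sidec.png

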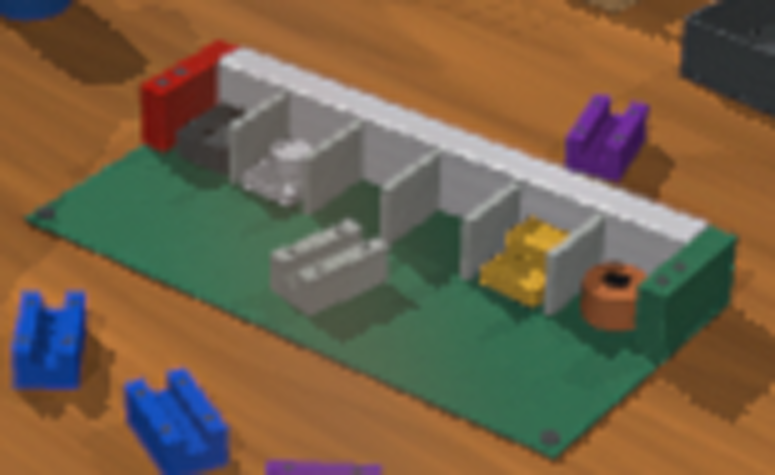

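```bash
cat > h.py <<'E'
import numpy as np,cv2
CAM={}
def proj(c,P): return cv2.projectPoints(np.asarray(P,float).reshape(-1,3),c["rvec"],c["tvec"],c["intrinsics"],c["D"])[0].reshape(-1,2)
def ray(c,uv,z):
    n=cv2.undistortPoints(np.asarray(uv,float).reshape(-1,1,2),c["intrinsics"],c["D"]).reshape(-1,2)
    R=cv2.Rodrigues(c["rvec"])[0];C=-R.T@np.ravel(c["tvec"])
    d=np.c_[n,np.ones(len(n))]@R
    z=np.broadcast_to(z,len(n))
    return C+d*((z-C[2])/d[:,2])[:,None]
def fit2(loc,w): # rigid 2D loc->w
    a=loc.mean(0);b=w.mean(0);A=loc-a;B=w-b
    th=np.arctan2((A[:,0]*B[:,1]-A[:,1]*B[:,0]).sum(),(A*B).sum())
    R=np.array([[np.cos(th),-np.sin(th)],[np.sin(th),np.cos(th)]])
    t=b-R@a
    return R,t,np.degrees(th),(loc@R.T+t-w)
E
python3 - <<'E'
from cell import env
from h import *
def crop(u,x0,y0,s): u=np.array(u,float);return (u+.5)/s-.5+[x0,y0]
T=env.read_camera("top");S=env.read_camera("side")
# rack pts: (x,y,z)
tp=[((80,150),(80,194.5,48)),((683,75),(80,-194.5,48)),((122,448),(-110,194.5,4)),((712,370),(-110,-194.5,4)),((108,145),(80,174.5,48)),((655,77),(80,-174.5,48)),((96,277),(0,194.5,48)),((697,197),(0,-194.5,48))]
sp=[((28,219),(-110,194.5,4)),((557,459),(-110,-194.5,4)),((143,87),(0,194.5,48)),((737,236),(80,-194.5,48)),((219,40),(80,194.5,48)),((640,290),(0,-174.5,48))]
for n,c,p,k in(("top",T,tp,(285,160,6)),("side",S,sp,(265,175,5))):
    L=np.array([a[1] for a in p])/1000
    W=ray(c,crop([a[0] for a in p],*k),L[:,2])[:,:2]
    R,t,th,e=fit2(L[:,:2],W);print(n,t,th,(e*1000).round(1).tolist())
    # workpiece
    if n=="top": q=[(382,270),(443,275),(433,374),(373,366)]; q=crop(q,*k);
    else: q=[(273,262),(312,278),(387,240),(352,222)];q=crop(q,*k)
    w=ray(c,q,.029)[:,:2]; print((w).round(4).tolist(),"rack frame",((w-t)@R*1000).round(1).tolist(),((w.mean(0)-t)@R*1000).round(1))
E
```

```text
top [ 0.57503625 -0.0377204 ] 7.133027433037175 [[-0.2, 1.2], [1.4, -0.7], [-0.9, 2.4], [-0.9, -0.9], [-0.9, -0.9], [0.2, 1.1], [1.1, 1.4], [0.3, -3.7]]
[[0.555, -0.0278], [0.5516, -0.0667], [0.4885, -0.0595], [0.4937, -0.0214]] rack frame [[-18.7, 12.3], [-26.9, -25.9], [-88.6, -10.9], [-78.6, 26.3]] [-53.2   0.5]
side [ 0.57206109 -0.04527774] 7.054875036538262 [[-1.1, 1.5], [-0.3, -0.8], [-1.3, 1.4], [0.2, -3.8], [0.9, 0.1], [1.6, 1.6]]
[[0.4869, -0.0348], [0.4911, -0.0626], [0.5509, -0.0655], [0.5505, -0.0373]] rack frame [[-83.2, 20.8], [-82.5, -7.2], [-23.5, -17.4], [-20.4, 10.6]] [-52.4   1.7]
```

```bash
cat >> h.py <<'E'
from scipy.spatial.transform import Rotation as Ro
def delta(o,pos,yaw,n=1):
    R0=Ro.from_euler("xyz",o["tool_rot"],degrees=True)
    R1=Ro.from_euler("xyz",[180,0,yaw],degrees=True)
    d=R0.inv().apply(np.array(pos)-o["tool_pos"]);r=(R0.inv()*R1).as_rotvec(degrees=True)
    return d.round(4),r.round(2)
E
python3 - <<'E'
from cell import env
from h import *
o=env.get_obs()
print(delta(o,[.40,.33,.25],127),delta(o,[.50,-.02,.25],97.1))
c=env.read_camera("wrist");cv2.imwrite("pics/w0.png",c["frame"]);R=cv2.Rodrigues(c["rvec"])[0];print(-R.T@np.ravel(c["tvec"]),R,c["intrinsics"])
E
```

```text
(array([-0.2399, -0.19  , -0.0279]), array([-6.000e-02,  2.000e-02,  3.009e+01])) (array([-0.4683, -0.4735, -0.0275]), array([-6.000e-02,  4.000e-02,  5.999e+01]))
[0.19053287 0.62429463 0.38288214] [[ 0.38927358  0.92112138 -0.00121539]
 [ 0.89349635 -0.37727762  0.24356902]
 [ 0.22389809 -0.09590093 -0.96988281]] [[322.81931162   0.         319.09298724]
 [  0.         322.81931162 207.82512609]
 [  0.           0.           1.        ]]
```

View pics/w0.png

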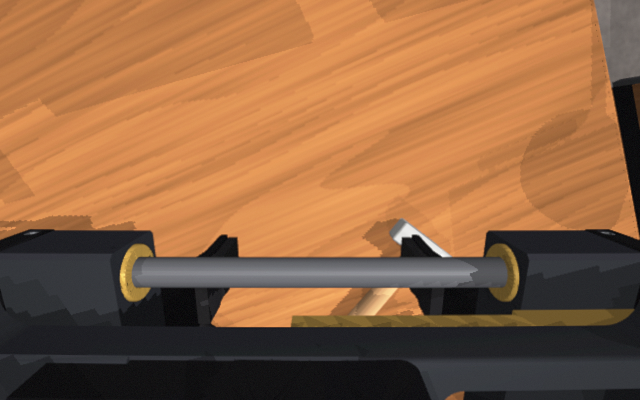

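>>> servo_tool(increments=[[[-0.04,-0.03,-0.01,0,0,5,-1],[-0.08,-0.06,-0.02,0,0,10,-1],[-0.12,-0.09,-0.028,0,0,15,-1],[-0.16,-0.12,-0.028,0,0,20,-1],[-0.2,-0.155,-0.028,0,0,25,-1],[-0.24,-0.19,-0.028,0,0,30,-1],[-0.265,-0.225,-0.028,0,0,35,-1],[-0.29,-0.26,-0.028,0,0,40,-1],[-0.32,-0.295,-0.028,0,0,45,-1],[-0.35,-0.33,-0.028,0,0,50,-1],[-0.38,-0.365,-0.028,0,0,54,-1],[-0.41,-0.4,-0.028,0,0,58,-1],[-0.44,-0.435,-0.028,0,0,60,-1],[-0.468,-0.473,-0.028,0,0,60,-1],[-0.468,-0.473,-0.028,0,0,60,-1],[-0.468,-0.473,-0.028,0,0,60,-1]]])

```text
time_s: 1.85
tool_pos: [0.4999, -0.0202, 0.2505]
tool_rot: [-180.0, -0.0, 96.9]
force: [-0.8, 1.3, -0.1]
grip_width: 0.0002
```

Run:
```python
from cell import env
from h import *
o=env.get_obs();print(o["tool_pos"],o["tool_rot"],o["force"],o["qpos"],o["time_s"])
c=env.read_camera("wrist");cv2.imwrite("pics/w1.png",c["frame"]);np.savez("w1.npz",**c)
```

```text
[ 0.49993642 -0.02017033  0.25054594] [-1.79997457e+02 -3.18902782e-02  9.69164035e+01] [-0.75959687  1.33012421 -0.11127438] [-31.05285494  -1.69699884  29.96718464 102.44848219   0.83129149
  79.02864576   5.66155437] 1.85
```

View pics/w1.png

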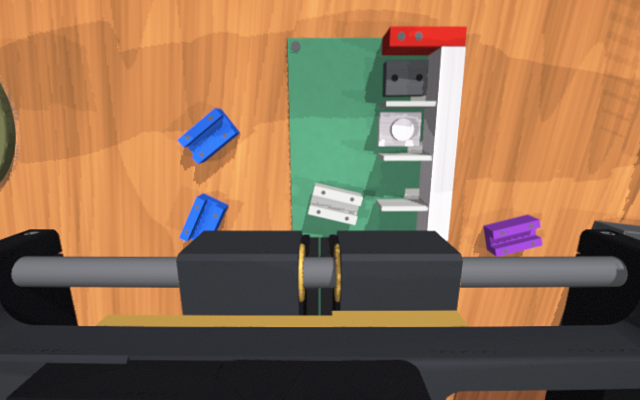

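The wrist view shows red end at (427,37), steel workpiece at (335,204), third gap between the dividers at rows 157 and 205. The blue and purple look-alikes are off the plate. I'll enlarge it for the corners.

Run:
```python
import cv2
t=cv2.imread("pics/w1.png")
cv2.imwrite("pics/w1c.png",cv2.resize(t[10:240,280:480],None,fx=2.6,fy=2.6,interpolation=cv2.INTER_CUBIC))
cv2.imwrite("pics/w1d.png",cv2.resize(t[170:240,290:390],None,fx=8,fy=8,interpolation=cv2.INTER_CUBIC))
```

```text
(no output)
```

View pics/w1c.png

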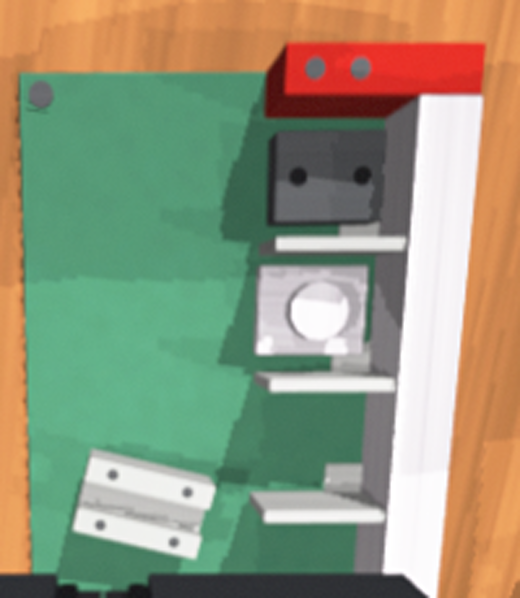

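View pics/w1d.png

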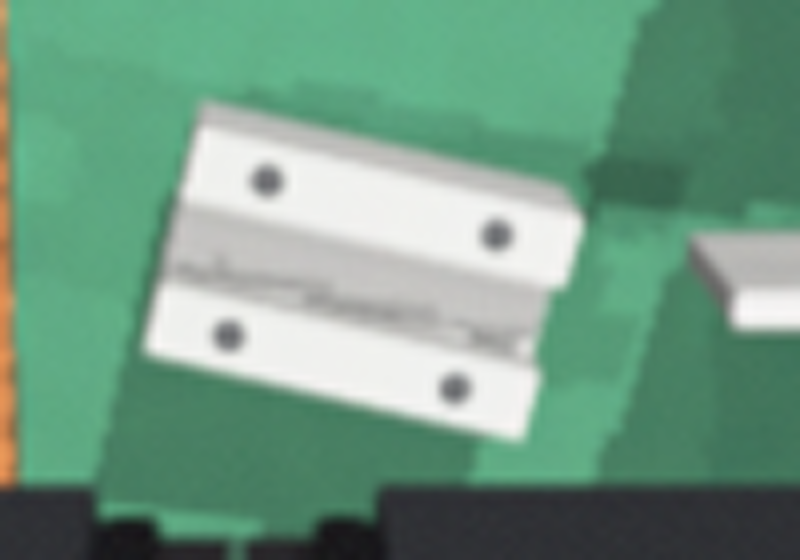

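Run:
```python
from h import *
W=dict(np.load("w1.npz"))
def crop(u,x0,y0,s): u=np.array(u,float);return (u+.5)/s-.5+[x0,y0]
p=[((485,43),(80,194.5,48)),((289,43),(0,194.5,48)),((285,94),(0,174.5,48)),((482,95),(80,174.5,48)),((419,94),(55,174.5,48)),((20,73),(-110,194.5,4)),
((276,250),(0,115.5,45)),((270,391),(0,56.5,45)),((265,522),(0,-2.5,45)),((267,512),(0,2.5,45))]
L=np.array([a[1] for a in p])/1000
X=ray(W,crop([a[0] for a in p],280,10,2.6),L[:,2])[:,:2]
R,t,th,e=fit2(L[:,:2],X);print(t,th,(e*1000).round(1).tolist())
q=crop([(199,122),(585,215),(525,442),(143,353)],290,170,8)
w=ray(W,q,.029)[:,:2];wr=(w-t)@R*1000
print(w.round(4).tolist(),wr.round(1).tolist(),wr.mean(0),w.mean(0))
for a,b in((0,1),(3,2)): d=wr[b]-wr[a];print(np.degrees(np.arctan2(d[1],d[0])),np.hypot(*d))
for n,r in dict(g1=(67.5,147.5),g1s=(67.5,150),g3=(67.5,29.5)).items(): print(n,R@(np.array(r)/1000)+t)
```

```text
[ 0.57467468 -0.03814868] 7.2928032072289275 [[1.1, 1.1], [-1.3, 0.7], [-0.4, -0.6], [0.6, -0.0], [1.0, -0.3], [-1.2, 0.2], [0.2, -0.0], [0.4, -0.3], [0.2, -0.5], [-0.6, -0.2]]
[[0.493, -0.0222], [0.5527, -0.0293], [0.549, -0.0659], [0.4887, -0.0589]] [[-78.9, 26.2], [-20.6, 11.5], [-29.0, -24.3], [-87.9, -9.6]] [-54.11137268   0.94515478] [ 0.52088107 -0.04408007]
-14.098739700915507 60.12162057416346
-13.975555359996816 60.711665229726094
g1 [0.62290498 0.11672656]
g1s [0.62258763 0.11920633]
g3 [ 6.37883898e-01 -3.18867783e-04]
```

```bash
cat >> h.py <<'E'
TR=np.array([.5748,-.0380]);YR=7.2
def rk(x,y,z):
    a=np.radians(YR);x/=1000;y/=1000
    return [TR[0]+x*np.cos(a)-y*np.sin(a),TR[1]+x*np.sin(a)+y*np.cos(a),z/1000]
E
python3 - <<'E'
from cell import env
from h import *
o=env.get_obs();print(delta(o,rk(67.5,147,60),97.2))
E
```

```text
(array([0.1184, 0.1392, 0.1906]), array([-0.01, -0.05, -0.11]))
```

>>> servo_tool(increments=[[[0.03,0.035,0.0,0,0,0,-1],[0.06,0.07,0.03,0,0,0,-1],[0.09,0.105,0.06,0,0,0,-1],[0.1185,0.139,0.09,0,0,0,-1],[0.1185,0.139,0.12,0,0,0,-1],[0.1185,0.139,0.15,0,0,0,-1],[0.1185,0.139,0.17,0,0,0,-1],[0.1185,0.139,0.185,0,0,0,-1],[0.1185,0.139,0.19,0,0,0,-1],[0.1185,0.139,0.19,0,0,0,-1],[0.1185,0.139,0.19,0,0,0,-1]]])

```text
time_s: 3.0
tool_pos: [0.6241, 0.1162, 0.0619]
tool_rot: [179.9, -0.0, 97.1]
force: [-0.4, 0.5, 1.0]
grip_width: 0.0004
```

Run:
```python
from cell import env
from h import *
o=env.get_obs();print(o["tool_pos"],o["force"],delta(o,rk(67.5,147,48),97.2))
c=env.read_camera("side");cv2.imwrite("pics/s2.png",cv2.resize(c["frame"][150:270,265:420],None,fx=4,fy=4,interpolation=cv2.INTER_CUBIC))
```

```text
[0.62414141 0.11615131 0.06190121] [-0.39094503  0.48783443  0.96567442] (array([ 0.0002, -0.0008,  0.0139]), array([ 0.12, -0.04, -0.09]))
```

View pics/s2.png

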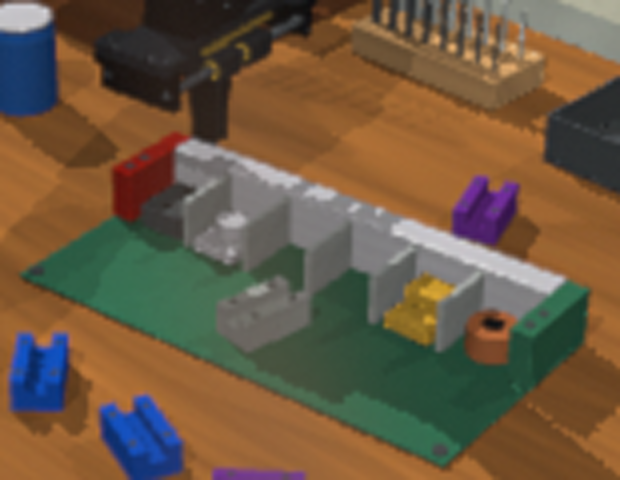

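The fingertip hangs over the rail behind the first gap, close to the red block. I'll lower it gently.

>>> servo_tool(increments=[[[0,-0.001,0.005,0,0,0,-1],[0,-0.001,0.01,0,0,0,-1],[0,-0.001,0.012,0,0,0,-1],[0,-0.001,0.013,0,0,0,-1],[0,-0.001,0.014,0,0,0,-1],[0,-0.001,0.015,0,0,0,-1],[0,-0.001,0.015,0,0,0,-1]]])

```text
time_s: 3.75
tool_pos: [0.622, 0.1155, 0.0484]
tool_rot: [-179.9, -0.1, 97.1]
force: [-7.1, -0.5, 17.0]
grip_width: 0.0005
```

>>> servo_tool(increments=[[[-0.004,0,-0.0004,0,0,0,-1],[-0.011,0,-0.0004,0,0,0,-1],[-0.018,0,-0.0004,0,0,0,-1],[-0.025,0,-0.0004,0,0,0,-1],[-0.032,0,-0.0004,0,0,0,-1],[-0.039,0,-0.0004,0,0,0,-1],[-0.046,0,-0.0004,0,0,0,-1],[-0.053,0,-0.0004,0,0,0,-1],[-0.058,0,-0.0004,0,0,0,-1],[-0.058,0,-0.0004,0,0,0,-1]]])

```text
time_s: 4.75
tool_pos: [0.6315, 0.0609, 0.0485]
tool_rot: [179.7, -0.2, 97.2]
force: [-0.9, 4.5, 10.1]
grip_width: 0.0
```

Run:
```python
from cell import env
from h import *
o=env.get_obs();rr=np.array(rk(67.5,184.5,48));print(o["tool_pos"],o["force"],np.hypot(*(o["tool_pos"]-rr)[:2]),delta(o,rk(67.5,29.5,48),97.2))
```

```text
[0.63145917 0.06094862 0.04847936] [-0.85648452  4.46578142 10.07241745] 0.09343953640653703 (array([-0.0616, -0.0011,  0.0002]), array([ 0.27, -0.24, -0.05]))
```

Touching at 93 mm from the red end with 10 N, behind gap 2. I'll carry on to gap 3.

>>> servo_tool(increments=[[[-0.007,-0.0003,0,0,0,0,-1],[-0.014,-0.0003,0,0,0,0,-1],[-0.021,-0.0006,0,0,0,0,-1],[-0.028,-0.0006,0,0,0,0,-1],[-0.035,-0.0006,0,0,0,0,-1],[-0.042,-0.0006,0,0,0,0,-1],[-0.049,-0.0006,0,0,0,0,-1],[-0.055,-0.0006,0,0,0,0,-1],[-0.059,-0.0006,0,0,0,0,-1],[-0.059,-0.0006,0,0,0,0,-1],[-0.059,-0.0006,0,0,0,0,-1]]])

```text
time_s: 5.85
tool_pos: [0.6383, 0.0027, 0.0485]
tool_rot: [179.7, -0.2, 97.2]
force: [-1.6, 5.1, 9.6]
grip_width: 0.0003
```

Run:
```python
from cell import env
from h import *
o=env.get_obs();rr=np.array(rk(67.5,184.5,48));print(o["tool_pos"],o["force"],np.hypot(*(o["tool_pos"]-rr)[:2]))
```

```text
[0.63827142 0.00266257 0.04847829] [-1.64152991  5.08368342  9.56884307] 0.15211420159457684
```

At 152 mm from the red end with 9.6 N, behind gap 3. I'll lift, then go to the right of the block with the fingers slightly open, so that two flat points square it up.

Run:
```python
from cell import env
from h import *
o=env.get_obs();print(delta(o,rk(-52,-45,80),97.2),delta(o,rk(-52,-45,11),97.2))
```

```text
(array([-0.0773, -0.1199, -0.0324]), array([ 0.27, -0.23, -0.01])) (array([-0.0776, -0.1202,  0.0366]), array([ 0.27, -0.23, -0.01]))
```

>>> servo_tool(increments=[[[0,0,-0.02,0,0,0,-1],[0,0,-0.04,0,0,0,-1],[-0.02,-0.03,-0.045,0,0,0,-0.54],[-0.04,-0.06,-0.045,0,0,0,-0.54],[-0.06,-0.09,-0.045,0,0,0,-0.54],[-0.077,-0.12,-0.045,0,0,0,-0.54],[-0.077,-0.12,-0.035,0,0,0,-0.54],[-0.077,-0.12,-0.02,0,0,0,-0.54],[-0.077,-0.12,-0.005,0,0,0,-0.54],[-0.077,-0.12,-0.005,0,0,0,-0.54],[-0.077,-0.12,-0.005,0,0,0,-0.54]]])

```text
time_s: 6.95
tool_pos: [0.5266, -0.0912, 0.0499]
tool_rot: [-179.9, 0.0, 97.2]
force: [0.4, -0.1, -0.2]
grip_width: 0.0202
```

Run:
```python
from cell import env
from h import *
o=env.get_obs();print(o["tool_pos"],o["force"],o["grip_width"],delta(o,rk(-52,-45,10),97.2))
c=env.read_camera("side");cv2.imwrite("pics/s3.png",cv2.resize(c["frame"][150:270,265:420],None,fx=4,fy=4,interpolation=cv2.INTER_CUBIC))
```

```text
[ 0.52658368 -0.09123294  0.04993386] [ 0.36645791 -0.05862728 -0.22159371] 0.020208018383410055 (array([0.0018, 0.0026, 0.0399]), array([-0.11,  0.02, -0.03]))
```

View pics/s3.png

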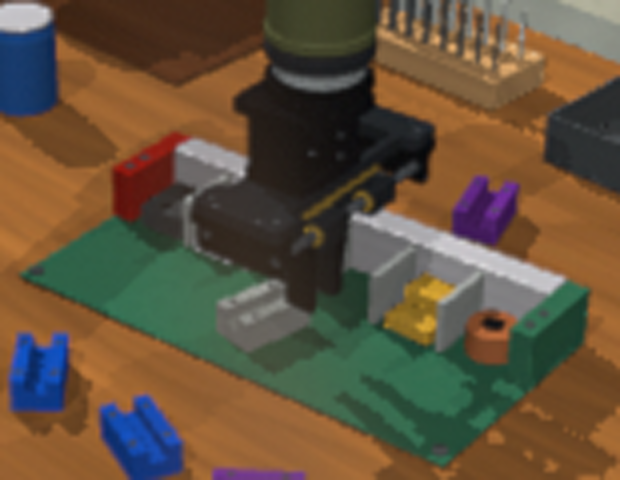

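>>> servo_tool(increments=[[[0,0.002,0.015,0,0,0,-0.54],[0,0.002,0.03,0,0,0,-0.54],[0,0.002,0.038,0,0,0,-0.54],[0,0.002,0.039,0,0,0,-0.54],[0.004,0.002,0.039,0,0,0,-0.54],[0.008,0.002,0.039,0,0,0,-0.54],[0.012,0.002,0.039,0,0,0,-0.54],[0.015,0.002,0.039,0,0,0,-0.54],[0.018,0.002,0.039,0,0,0,-0.54],[0.021,0.002,0.039,0,0,0,-0.54],[0.024,0.002,0.039,0,0,0,-0.54],[0.027,0.002,0.039,0,0,0,-0.54],[0.03,0.002,0.039,0,0,0,-0.54],[0.033,0.002,0.039,0,0,0,-0.54],[0.036,0.002,0.039,0,0,0,-0.54],[0.039,0.002,0.039,0,0,0,-0.54],[0.042,0.002,0.039,0,0,0,-0.54],[0.042,0.002,0.039,0,0,0,-0.54]]])

```text
time_s: 8.8
tool_pos: [0.5232, -0.0491, 0.0118]
tool_rot: [-180.0, -0.0, 97.1]
force: [0.7, 0.0, -0.3]
grip_width: 0.02
```

Run:
```python
from cell import env
from h import *
o=env.get_obs();print(o["tool_pos"],o["force"],o["grip_width"],delta(o,rk(-52,2,11),97.2))
c=env.read_camera("wrist");cv2.imwrite("pics/w4.png",c["frame"])
c=env.read_camera("side");cv2.imwrite("pics/s4.png",cv2.resize(c["frame"][150:270,265:420],None,fx=4,fy=4,interpolation=cv2.INTER_CUBIC))
```

```text
[ 0.52321057 -0.04909262  0.0118227 ] [ 0.67977065  0.01960133 -0.2544211 ] 0.020011185800680353 (array([0.0065, 0.0006, 0.0008]), array([-0.02, -0.04, -0.06]))
```

View pics/w4.png

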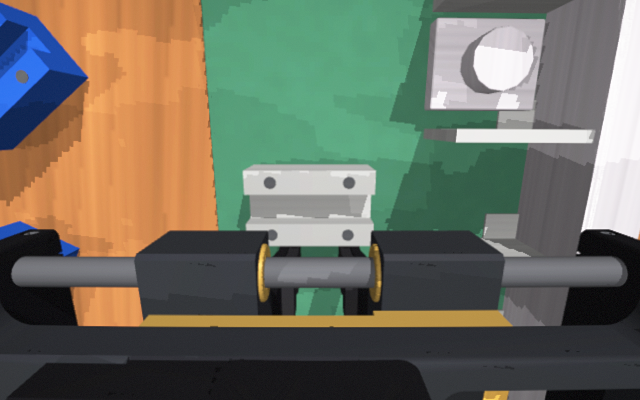

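View pics/s4.png

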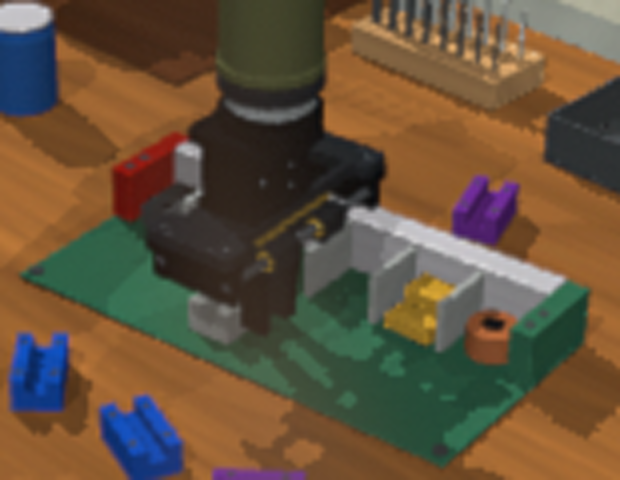

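The block is squared up with the fingers, at wrist (310,205). About 6 mm more sideways, then I'll back off, lift and measure.

>>> servo_tool(increments=[[[0.003,0,0,0,0,0,-0.54],[0.006,0,0,0,0,0,-0.54],[0.0065,0,0,0,0,0,-0.54],[0.0065,0,0,0,0,0,-0.54],[0.0,0,0,0,0,0,-0.54],[-0.015,0,0,0,0,0,-0.54],[-0.03,0,-0.005,0,0,0,-0.54],[-0.03,0,-0.04,0,0,0,-1],[-0.03,0,-0.08,0,0,0,-1],[-0.03,0,-0.12,0,0,0,-1],[-0.03,0,-0.15,0,0,0,-1],[-0.03,0,-0.15,0,0,0,-1],[-0.03,0,-0.15,0,0,0,-1]]])

```text
time_s: 10.2
tool_pos: [0.5275, -0.0804, 0.1627]
tool_rot: [179.9, -0.0, 97.0]
force: [-0.0, 0.2, -0.5]
grip_width: 0.0002
```

Run:
```python
from cell import env
from h import *
o=env.get_obs();print(o["tool_pos"],o["force"])
c=env.read_camera("wrist");np.savez("w5.npz",**c);f=c["frame"]
cv2.imwrite("pics/w5.png",f);
P=np.array([rk(0,0,45),rk(0,29.5,4),rk(-54,29.5,29)]);uv=proj(c,P);print(uv)
u,v=uv[2].astype(int);x0,y0=u-50,max(v-40,0);print(x0,y0)
cv2.imwrite("pics/w5d.png",cv2.resize(f[y0:y0+75,x0:x0+150],None,fx=5.3,fy=5.3,interpolation=cv2.INTER_CUBIC))
```

```text
[ 0.52747727 -0.08039779  0.16273434] [-0.01275986  0.24372046 -0.52926235]
[[381.19057858 162.79783949]
 [374.47802218 127.47960098]
 [318.3889769  127.65296538]]
268 87
```

View pics/w5d.png

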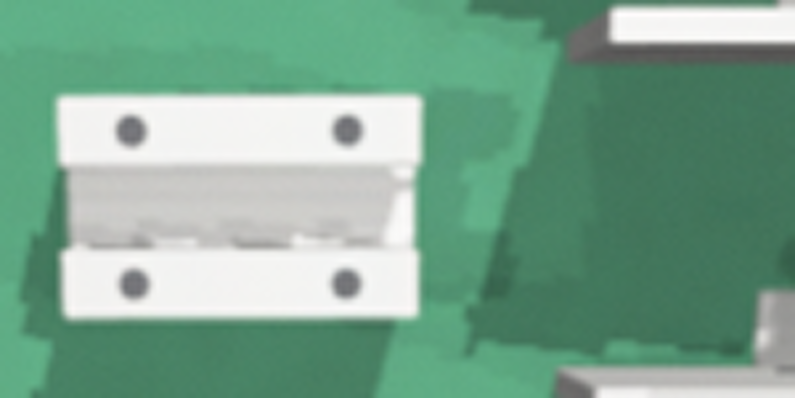

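View pics/w5.png

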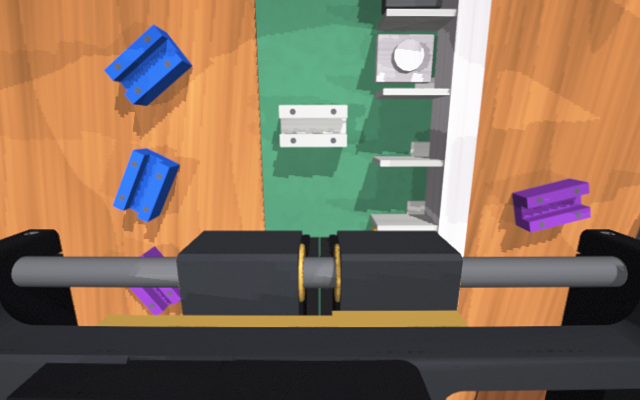

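Run:
```python
from cell import env
from h import *
W=dict(np.load("w5.npz"))
def crop(u,x0,y0,s): u=np.array(u,float);return (u+.5)/s-.5+[x0,y0]
def R_(w):
    a=np.radians(YR);R=np.array([[np.cos(a),-np.sin(a)],[np.sin(a),np.cos(a)]]);return (w[:,:2]-TR)@R*1000
w=R_(ray(W,crop([(57,95),(422,95),(418,318),(65,318)],268,87,5.3),.029));print(w.round(1).tolist(),w.mean(0))
print(R_(ray(W,crop([(610,8),(609,43),(595,388)],268,87,5.3),.045)).round(1).tolist(),"expect 61.5,56.5,2.5 y, x0")
o=env.get_obs()
for p in((-125,29,162.7),(-110,29,11)): print(delta(o,rk(*p),7.2))
q=ray(W,[(153,207),(164,250),(180,300)],.029);print(R_(q))
```

```text
[[-88.9, 49.3], [-28.8, 49.1], [-28.8, 12.9], [-88.7, 13.1]] [-58.79026767  31.07168851]
[[-1.3, 60.9], [-1.3, 55.7], [-1.3, 2.6]] expect 61.5,56.5,2.5 y, x0
(array([ 0.0646, -0.0721, -0.0011]), array([-5.000e-02,  1.000e-02,  8.985e+01]))
(array([ 0.0646, -0.057 ,  0.1506]), array([-5.000e-02,  1.000e-02,  8.985e+01]))
[[-210.45550261  -42.51803434]
 [-205.22779071  -85.82082905]
 [-195.52488973 -140.16414591]]
```

The block is at about rack (-58, 31), square to within 0.5°, lined up with the third gap (y = 29.5). I'll turn the fingers and go behind it.

>>> servo_tool(increments=[[[0.01,-0.01,0,0,0,7,-1],[0.02,-0.02,0,0,0,14,-1],[0.03,-0.03,0,0,0,21,-1],[0.04,-0.04,0,0,0,28,-1],[0.05,-0.05,0,0,0,35,-1],[0.06,-0.06,0,0,0,42,-1],[0.065,-0.065,0,0,0,49,-1],[0.065,-0.065,0,0,0,56,-1],[0.065,-0.065,0,0,0,63,-1],[0.065,-0.065,0,0,0,70,-1],[0.065,-0.065,0,0,0,77,-1],[0.065,-0.065,0,0,0,84,-1],[0.065,-0.065,0,0,0,89.9,-1],[0.065,-0.065,0.03,0,0,89.9,-1],[0.065,-0.065,0.06,0,0,89.9,-1],[0.065,-0.065,0.08,0,0,89.9,-1],[0.065,-0.065,0.08,0,0,89.9,-1],[0.065,-0.065,0.08,0,0,89.9,-1]]])

```text
time_s: 12.05
tool_pos: [0.4538, -0.0235, 0.0813]
tool_rot: [180.0, 0.1, 7.2]
force: [-0.3, -0.9, -0.1]
grip_width: 0.0005
```

Run:
```python
from cell import env
from h import *
o=env.get_obs();print(o["tool_pos"],o["tool_rot"],o["force"],o["qpos"],delta(o,rk(-115,31,11),7.2))
c=env.read_camera("wrist");cv2.imwrite("pics/w6.png",c["frame"])
```

```text
[ 0.45381637 -0.02353838  0.08127526] [1.79977975e+02 1.32582005e-01 7.17798728e+00] [-0.31066818 -0.89671239 -0.09260714] [-26.89474665   1.32654142  26.96907942 120.21869834  -0.65867486
  58.72940739 -82.41063676] (array([ 0.0034, -0.0015,  0.0703]), array([ 0.02,  0.13, -0.02]))
```

View pics/w6.png

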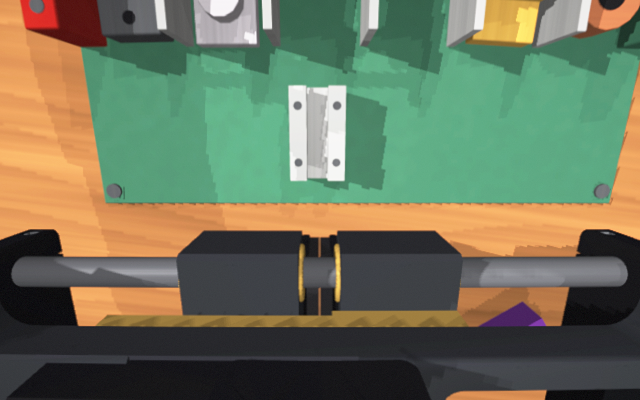

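The block is at (317,133), directly ahead of the closed fingers and in line with the third gap (columns 272–367). I'll lower and push.

>>> servo_tool(increments=[[[0,-0.001,0.03,0,0,0,-1],[0,-0.001,0.055,0,0,0,-1],[0,-0.001,0.068,0,0,0,-1],[0,-0.001,0.069,0,0,0,-1],[0.005,-0.001,0.069,0,0,0,-1],[0.01,-0.001,0.069,0,0,0,-1],[0.015,-0.001,0.069,0,0,0,-1],[0.019,-0.001,0.069,0,0,0,-1],[0.023,-0.001,0.069,0,0,0,-1],[0.027,-0.001,0.069,0,0,0,-1],[0.031,-0.001,0.069,0,0,0,-1],[0.035,-0.001,0.069,0,0,0,-1],[0.039,-0.001,0.069,0,0,0,-1],[0.043,-0.001,0.069,0,0,0,-1],[0.047,-0.001,0.069,0,0,0,-1],[0.051,-0.001,0.069,0,0,0,-1],[0.051,-0.001,0.069,0,0,0,-1]]])

```text
time_s: 13.8
tool_pos: [0.5062, -0.0157, 0.0131]
tool_rot: [180.0, -0.1, 7.2]
force: [0.1, 0.7, 0.3]
grip_width: 0.0001
```

Run:
```python
from cell import env
from h import *
o=env.get_obs();print(o["tool_pos"],o["tool_rot"],o["force"],delta(o,rk(-14.5,30,11),7.2))
c=env.read_camera("wrist");cv2.imwrite("pics/w7.png",c["frame"])
```

```text
[ 0.50621826 -0.01570974  0.01310721] [ 1.79981918e+02 -9.02525854e-02  7.20869239e+00] [0.13714992 0.74650323 0.32778697] (array([0.0507, 0.0007, 0.0022]), array([ 0.02, -0.09,  0.01]))
```

View pics/w7.png

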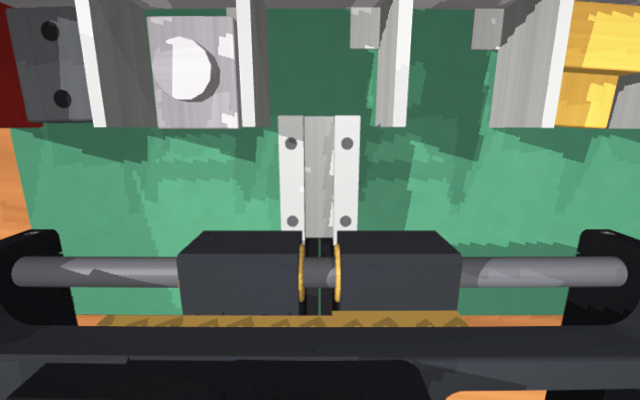

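The block is square and its front (row 117) is just entering gap 3, midway between the dividers. I'll keep going.

>>> servo_tool(increments=[[[0.004,0.0003,0,0,0,0,-1],[0.008,0.0003,0,0,0,0,-1],[0.012,0.0003,0,0,0,0,-1],[0.016,0.0003,0,0,0,0,-1],[0.02,0.0003,0,0,0,0,-1],[0.024,0.0003,0,0,0,0,-1],[0.028,0.0003,0,0,0,0,-1],[0.032,0.0003,0,0,0,0,-1],[0.036,0.0003,0,0,0,0,-1],[0.04,0.0003,0,0,0,0,-1],[0.043,0.0003,0,0,0,0,-1],[0.045,0.0003,0,0,0,0,-1],[0.047,0.0003,0,0,0,0,-1],[0.048,0.0003,0,0,0,0,-1],[0.048,0.0003,0,0,0,0,-1]]])

```text
time_s: 15.35
tool_pos: [0.553, -0.0101, 0.013]
tool_rot: [180.0, -0.0, 7.2]
force: [-1.7, 0.8, -0.0]
grip_width: 0.0005
```

>>> servo_tool(increments=[[[0.001,0,0,0,0,0,-1],[0.002,0,0,0,0,0,-1],[0.002,0,0,0,0,0,-1]]])

```text
time_s: 15.65
tool_pos: [0.555, -0.0099, 0.013]
tool_rot: [180.0, -0.0, 7.2]
force: [-1.4, -0.3, 0.3]
grip_width: 0.0005
```

Run:
```python
from cell import env
from h import *
o=env.get_obs();print(o["tool_pos"],o["tool_rot"],o["force"],delta(o,rk(-14.5,30,11),7.2))
c=env.read_camera("wrist");cv2.imwrite("pics/w8.png",c["frame"])
```

```text
[ 0.55495471 -0.00986332  0.01296551] [ 1.79999395e+02 -2.87765565e-02  7.19289319e+00] [-1.38006821 -0.25729674  0.26304664] (array([0.0017, 0.0004, 0.002 ]), array([ 0.  , -0.03, -0.01]))
```

View pics/w8.png

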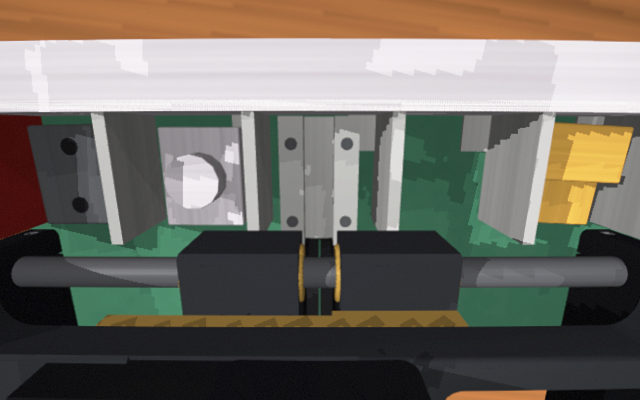

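It is nearly at the rail. I'll push on in half-millimetre steps until the force rises.

>>> servo_tool(increments=[[[0.0005,0,0,0,0,0,-1],[0.001,0,0,0,0,0,-1],[0.0015,0,0,0,0,0,-1],[0.0015,0,0,0,0,0,-1]]])

```text
time_s: 16.1
tool_pos: [0.5562, -0.0097, 0.0129]
tool_rot: [-180.0, -0.0, 7.2]
force: [-2.3, -0.6, 0.3]
grip_width: 0.0004
```

>>> servo_tool(increments=[[[0.0005,0,0,0,0,0,-1],[0.001,0,0,0,0,0,-1],[0.001,0,0,0,0,0,-1]]])

```text
time_s: 16.4
tool_pos: [0.5563, -0.0097, 0.0128]
tool_rot: [-180.0, 0.1, 7.2]
force: [-5.5, -0.2, 3.9]
grip_width: 0.0008
```

>>> servo_tool(increments=[[[0.0005,0,0,0,0,0,-1],[0.001,0,0,0,0,0,-1],[0.001,0,0,0,0,0,-1]]])

```text
time_s: 16.7
tool_pos: [0.5563, -0.0097, 0.0127]
tool_rot: [-180.0, 0.2, 7.2]
force: [-7.6, -1.5, 6.2]
grip_width: 0.0004
```

The tip stopped at x = 0.5563 while the force climbed, so the block is against the rail. I'll back off and lift to look.

>>> servo_tool(increments=[[[-0.003,0,0,0,0,0,-1],[-0.015,0,0,0,0,0,-1],[-0.03,0,0,0,0,0,-1],[-0.045,0,-0.02,0,0,0,-1],[-0.055,0,-0.05,0,0,0,-1],[-0.06,0,-0.09,0,0,0,-1],[-0.06,0,-0.13,0,0,0,-1],[-0.06,0,-0.15,0,0,0,-1],[-0.06,0,-0.15,0,0,0,-1],[-0.06,0,-0.15,0,0,0,-1]]])

```text
time_s: 17.7
tool_pos: [0.4986, -0.0169, 0.1629]
tool_rot: [-180.0, -0.1, 7.2]
force: [-0.1, -0.0, 0.1]
grip_width: 0.0006
```

Run:
```python
from cell import env
from h import *
o=env.get_obs();print(o["tool_pos"],o["force"],o["time_s"])
c=env.read_camera("wrist");np.savez("w9.npz",**c);f=c["frame"];cv2.imwrite("pics/w9.png",f)
u,v=proj(c,[rk(25,29.5,29)])[0].astype(int);x0,y0=u-50,max(v-40,0);print(x0,y0)
cv2.imwrite("pics/w9d.png",cv2.resize(f[y0:y0+90,x0:x0+110],None,fx=6,fy=6,interpolation=cv2.INTER_CUBIC))
c=env.read_camera("side");cv2.imwrite("pics/s9.png",cv2.resize(c["frame"][150:270,265:420],None,fx=4,fy=4,interpolation=cv2.INTER_CUBIC))
```

```text
[ 0.49855135 -0.01688707  0.16289732] [-0.14544221 -0.04113904  0.09291925] 17.7
270 47
```

View pics/w9d.png

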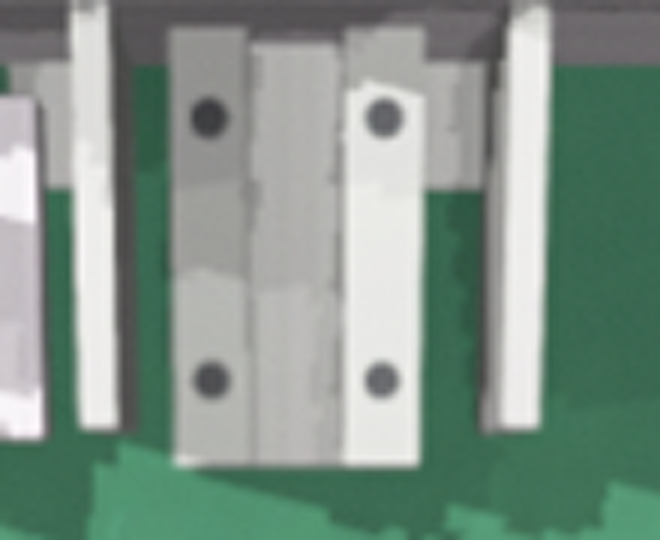

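View pics/s9.png

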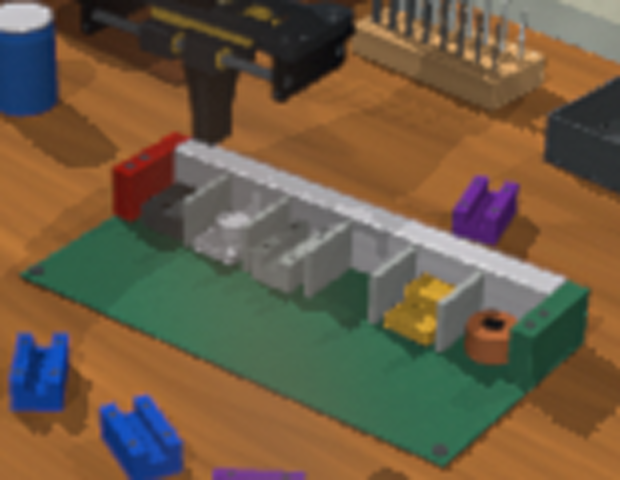

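Run:
```python
from cell import env
from h import *
W=dict(np.load("w9.npz"))
def crop(u): u=np.array(u,float);return (u+.5)/6-.5+[270,47]
a=np.radians(YR);R=np.array([[np.cos(a),-np.sin(a)],[np.sin(a),np.cos(a)]])
f=lambda u,z:((ray(W,crop(u),z)[:,:2]-TR)@R*1000).round(1)
w=f([(172,28),(424,28),(420,466),(174,466)],.029);print(w.tolist(),w.mean(0))
print("div fronts",f([(80,430),(118,430),(502,430),(541,430)],.045).tolist())
```

```text
[[53.9, 48.3], [53.9, 12.9], [-5.9, 12.6], [-5.9, 48.9]] [24.    30.675]
div fronts [[-1.2, 60.9], [-1.2, 55.6], [-1.2, 2.2], [-1.2, -3.2]]
```

The block measures 25.2 mm behind the divider fronts in the same picture, and full home is 25 mm. It is square and the robot is clear, so I'm handing in.

Run:
```python
from cell import env
print(env.sign_off())
```

```text
the job is handed in; nothing more can be done
None
```

The steel U-block is fully home in the third gap from the red end, and the job is handed in; no verdict was reported.

- **Rail run:** The red end is at the robot's left. I ran the closed fingertip along the rail top from behind the first gap to behind the third. Contact was 17 N at the first gap, 10 N at the second and 9.6 N at the third. It stopped about 152 mm from the red end and never ran past the third gap.
- **Pushing the block:** I slid the block sideways with the fingers set 20 mm apart, which squared it up in front of the gap. I then pushed it in from behind with the fingers closed. The tip stopped moving while the force rose to about 8 N, so the block is against the rail.
- **Last checks:** The wrist picture puts the block's centre 25.2 mm behind the divider fronts, against 25 mm for full contact. It is 1–2 mm off the gap's centre line and square to within about 1°. The tool was lifted clear, with force readings near zero. The neighbouring pieces look unmoved in the last side picture; I did not measure them, and most of the bench tools are outside that picture.
- **Disagreement:** The first side-camera fit of the rack was about 3 mm off in x and 7.5 mm off in y from the top camera. The wrist camera agreed with the top camera, so I used those two. The rail and dividers were then where I expected them to within about 1.5 mm.

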